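# Tip the round tower out of the stall's carousel

## Task

At this model-village market stall, pack the round tower: stand the wooden caddy under the carousel's spout, turn the carousel (it has a steel crank pin) until the round tower's slot is in line with the spout, then tip the carousel (by the steel bar at its back) so that the tower slides down into the caddy, and let the carousel back down level. Do not touch the model pieces themselves, keep the other three in the carousel, leave the caddy standing on the table with the tower in it, and do not disturb the other things on the counter.

Things in the scene. Friction and masses are not known exactly. Their poses are not given: they have to be found in the camera images.
- wheel_mid (a point): Centre of the carousel's floor, on the wheel's upright axis, 100 mm above the table. Its frame is that of the tipping pan: +y points out through the spout, z up when level. The pan is a round wooden drum 293 mm across, its wall 50 mm high (top 150 mm above the table). The whole carousel stands anywhere and turned on the table.
- spout (a point): Middle of the chute's outer end, on its floor, 200 mm from wheel_mid along +y, 100 mm above the table when level. The chute, 80 mm wide with 35 mm sides, starts at an 80 mm gap in the drum wall. Its floor and the drum's are slick: pieces slide from 15 to 20 degrees of tip. Fully tipped, its underside comes down to 51 mm above the table.
- wheel (a joint): Angle (rad) of the wooden wheel in the drum, growing anticlockwise from above. Four straight radial slots 74 mm wide, at 90 degrees, between blocks 48 mm high; each holds one piece, free to slide 62 to 115 mm from the centre. A slot is in line with the spout at every multiple of pi/2. Turns either way to 6.3 rad, lightly (under 2 N at the pin), and stays where left.
- pan (a joint): Tip of the whole carousel (rad): 0 level, resting on its stand; up to 0.56, spout down. It turns about a level axle parallel to the tip bar, 120 mm from wheel_mid towards the spout and 88 mm above the table. About 8 N of lift at the bar tips it; its own weight brings it back level when let go.
- tip_bar (a point): Middle of the round steel bar for tipping, on the side away from the spout: diameter 16 mm, 94 mm free length, level, along the x axis of wheel_mid, 200 mm from it, 150 mm above the table when level. 45 mm is free between bar and drum wall. It rises about 165 mm at full tip and can turn between the fingers.
- crank_pin (a point): Centre of the upright round steel pin on one of the wheel's blocks: diameter 18 mm, this point 195 mm above the table, the pin's top 21 mm above it; 96 mm from the wheel's axis. Grip it from above and carry it round the circle about wheel_mid; it can turn between the fingers. Pieces and walls around it reach no higher than 167 mm above the table.
- catch_spot (a point): Point on the table where the caddy's centre should stand so that one of its halves catches what leaves the spout: 275 mm from wheel_mid in the spout direction, which is its y axis (the caddy's long side goes along it).
- caddy_grip (a point): Grip point of the loose wooden caddy (0.4 kg), over its centre, 118 mm above its underside. An open tray 130 x 230 mm (230 along its y) with 36 mm high sides, parted across the middle by an upright handle board 12 mm thick along y: 118 mm wide to 76 mm high, then 70 mm wide to 135 mm. The halves are alike. Grip the board's top across its thickness, from above.
- tower_mid (a point): Centre (half-way up) of the round tower, the piece to pack: pale plaster cylinder, diameter 50 mm, 64 mm high, cork foot, round ring of battlements, 0.12 kg.
- fort_mid (a point): Centre of the square tower: pale plaster, 46 mm square, 64 mm high, with battlements. Stays in the carousel.
- house_mid (a point): Centre of the small plaster house with a gabled tiled roof, 46 x 48 mm, 61 mm high. Stays in the carousel.
- tree_mid (a point): Centre of the wooden cone tree on a cork foot, 48 mm across, 64 mm high. Stays in the carousel.
- glue: White glue bottle, 60 mm across, 150 mm high, origin at its underside; leave alone.
- brush_pot: Empty terracotta pot, 80 mm across, 90 mm high, origin at its underside; leave alone.
- cork_block: Cork block 120 x 80 x 50 mm, origin at its underside; leave alone.

How it is judged:
By the outcome, as a careful person would: the job done as asked, in the order asked, and still so for the second after the job is handed in, with the robot touching nothing.
It also fails if it takes over 64 s, if anything falls off the work surface, if the arm or the gripper's body presses on something with over 40 N, if the wrist force passes 120 N, or if a joint passes its speed limit or range.

## Robot

A 6-joint arm with a two-finger parallel gripper is mounted at the origin on the work surface. World frame = base frame: x ahead of the robot, y to its left, z up, the work surface at z = 0. Lengths are in m, angles in rad, forces in N, time in s.
With the tool pointing down it reaches from about 0.35 to 0.975 m from the base axis. Payload 4.9 kg.
Tool frame: the origin (TCP) lies at the very end of the fingers, on their centre line; the grasp point (between the pads) lies 19 mm behind it; z points along the fingers, y is the line along which they close (so a half turn about z gives the same grasp; the last joint's range is limited). The gripper opens to 85 mm and grips with 20 to 120 N. Pads are 22 mm wide; open, the fingers measure 114 mm over their backs; the gripper's body (76 mm by 85 mm) begins 54 mm behind the grasp point. The pads swing forward as they close: fully open they stand 13 mm farther back than shut.
Start: joints at [-1.255, 0.053, 1.613, -0, 1.476, -0.119], TCP at [0.263, -0.567, 0.199] pointing down, gripper open.
Joint ranges: [-3.01, 3.01], [-1.01, 2.22], [0.06, 2.58], [-1.02, 4.17], [0.09, 2.62], [-3.14, 3.14]. Speed limits (rad/s): [2.57, 2.57, 3.14, 3.14, 3.14, 3.14].

## Interface

Orientations are given as a unit quaternion [w, x, y, z].
In Python, from plant import state, optics, ticket, nets gives the robot as it stands. The module is installed in compiled form; this text tells all that it offers.
- The arm moves only by the shell command python3 -m inch 'ROWS' [OPENING]. ROWS is JSON, a list of rows, each an object of numbers: "dx", "dy", "dz": the shift along the tool's x, y, z as a fraction of full scale; "rx", "ry", "rz": the turn, a rotation vector about the tool's x, y, z as a fraction of full scale. In form: [{"dx": .., "dy": .., "dz": .., "rx": .., "ry": .., "rz": ..}, ...]. A call has 1 to 5 rows; each row is the pose to reach, as a shift and turn from the pose commanded when the call began, along the tool's axes at that moment; what a row does not reach only later rows make up. Full scale, the value 1, is 0.8 m for a shift and 1.5 rad for a turn. A row lasts 1/10 s, in which the tool goes at most 50 mm and 8.59 degrees, less where a joint would pass 70% of its speed; a pose out of reach is approached as far as the arm can. A call with a number of a shift or a turn outside -1 to 1 is refused whole. A call with a gripper value outside its range is refused whole. OPENING is the opening, from -1 (shut) to 1 (fully open), set as the call begins (- or left out, the last holds). The fingers move at their own pace and stop on an object; the grip force is fixed at half the most. Time passes only in rows, so rows that repeat a pose let the fingers close. It gives the time, the measured TCP pose, the force, the opening and the grip force at its end, in the units of the state.
- state(): the state, without advancing time (a new reading comes with each control period).
- optics.grab_frame(name): name is "scene" or "top" or "wrist"; returns the picture (384x512x3 uint8, red, green, blue); there is no depth.
- optics.camera_info(name): a dict with "fx", "fy", "cx", "cy" (pixels), "R" (3x3) and "t" (3): a world point X has camera coordinates R X + t. Camera axes: x right, y down, z forward; pixel columns grow to the right and rows downward; lengths in m; the calibration is good to about 2 mm. The wrist camera is an equidistant fisheye: a pixel r from the principal point sees the ray r / f radians off the axis. A picture is of the moment at which its call begins: read the wrist's pose just before it. camera_info takes no time and is no camera call; for the wrist camera it gives the pose at the moment of the call.
- ticket.job_done(): hands the job in; it is judged then, once.
Trained networks look in the newest picture that a camera, given by its name, has taken for a name from the list of things; names that differ only in an ending like _2 or _b are one class to them, and where a whole thing is asked for, a point or a joint stands for the part that bears it (a point fixed in the world has none). Each returns a list of dicts, best first, with "confidence" (0 to 1); they miss things now and then, are a little off and sometimes report something else, mostly with a low value. They report only what shows in the picture. A call takes as long as a camera call.
- nets.boxes_of(camera, name): "bbox" ([centre column, centre row, width, height] in pixels, round what is visible of it).
- nets.outline_of(camera, name): "pixels" (384x512 bool, what is visible of it) and "bbox" ([centre column, centre row, width, height] in pixels, round what is visible of it).
The state is a dict: "time": time; "joint_pos": joint angles; "joint_vel": joint speeds; "joint_efforts": joint torques, N m; "tool_pos": TCP position; "tool_rot": TCP orientation; "contact_force": force on the tool from outside, world axes, zero at the start; "ft_torque": the same for the moment, N m; "gripper_width": opening from 0.0 (shut) to 1.0 (fully open); "grasp_force": force on a finger pad.
Only numpy, scipy, OpenCV 4.12 (cv2) and the standard library are available. Lean on these libraries where they do the work, as an engineer would, in place of code of your own. Each camera call takes 0.05 s, during which the arm holds its last target. There are 200 camera calls.

## Working session

There is one attempt and no reset: what is moved stays moved. The work goes in short steps, Python scripts to look and compute and a shell command to move; the robot and the scene stay as the last step left them, time stands still between calls to the robot, and variables do not carry over. Pictures are saved under pics/ and viewed, at most 10 in all, crops included, and the job is handed in when it is done.

```bash
ls; mkdir -p pics; cat > h.py <<'E'
import numpy as np, cv2
from plant import state, optics, ticket, nets
def save(cam,name):
    f=optics.grab_frame(cam); cv2.imwrite(f'pics/{name}.png',f[:,:,::-1]); return f
def ray(cam,u,v):
    c=optics.camera_info(cam);R=np.array(c['R']);t=np.array(c['t'])
    d=np.array([(u-c['cx'])/c['fx'],(v-c['cy'])/c['fy'],1.0])
    return -R.T@t, R.T@d
def at(cam,u,v,z):
    o,d=ray(cam,u,v); return o+d*(z-o[2])/d[2]
def proj(cam,X):
    c=optics.camera_info(cam); p=np.array(c['R'])@np.array(X)+np.array(c['t'])
    return c['fx']*p[0]/p[2]+c['cx'], c['fy']*p[1]/p[2]+c['cy']
E
python3 - <<'E'
from h import *
np.set_printoptions(precision=4,suppress=True)
s=state();print(s['tool_pos'],s['tool_rot'],s['time'])
for cam in ['top','scene']:
    save(cam,cam+'0'); c=optics.camera_info(cam); print(cam,c['fx'],c['cx'],c['cy'],-np.array(c['R']).T@c['t'])
    for n in ['wheel','pan','tip_bar','crank_pin','caddy_grip','tower_mid','fort_mid','house_mid','tree_mid','spout','glue','brush_pot','cork_block']:
        b=nets.boxes_of(cam,n)
        print(n,[(np.round(x['bbox']).astype(int).tolist(),round(x['confidence'],2)) for x in b[:2]])
print(state()['time'])
a=cv2.imread('pics/top0.png')
cv2.imwrite('pics/top0b.png',cv2.resize(a,(800,600),interpolation=cv2.INTER_CUBIC))
E
```

```text
pics
[ 0.263  -0.5662  0.1977] [-0.001   0.9765  0.2157 -0.0001] 0.0
top 465.3633059993015 255.58184489865414 183.97990215260765 [0.4155 0.0134 1.3166]
wheel [([303, 211, 97, 102], 0.77)]
pan [([304, 209, 164, 118], 0.59)]
tip_bar [([307, 210, 165, 116], 0.95)]
crank_pin [([305, 209, 103, 100], 0.74), ([326, 236, 30, 25], 0.48)]
caddy_grip [([120, 222, 97, 78], 0.69), ([388, 284, 37, 29], 0.44)]
tower_mid [([282, 182, 23, 25], 0.53)]
fort_mid [([325, 236, 30, 26], 0.83)]
house_mid [([333, 188, 26, 25], 0.72)]
tree_mid [([278, 231, 18, 15], 0.63)]
spout [([309, 209, 166, 117], 0.85)]
glue [([133, 151, 32, 28], 0.94), ([332, 189, 28, 22], 0.58)]
brush_pot [([387, 283, 35, 30], 0.83), ([328, 238, 27, 23], 0.4)]
cork_block [([284, 117, 47, 50], 0.76), ([387, 283, 36, 27], 0.18)]
scene 429.7457081378899 249.2147846079355 188.94330504712477 [ 1.0851 -0.3162  1.0346]
wheel [([200, 188, 107, 88], 0.71)]
pan [([196, 196, 164, 111], 0.8)]
tip_bar [([197, 195, 170, 116], 0.9), ([346, 135, 77, 70], 0.72)]
crank_pin [([202, 190, 111, 92], 0.86)]
caddy_grip [([346, 133, 79, 70], 0.65), ([202, 190, 108, 94], 0.19)]
tower_mid [([235, 198, 20, 31], 0.88)]
fort_mid [([168, 178, 25, 26], 0.65)]
house_mid [([185, 219, 32, 33], 0.59)]
tree_mid [([215, 165, 19, 18], 0.65)]
spout [([194, 195, 169, 103], 0.94)]
glue [([377, 176, 34, 41], 0.93), ([196, 194, 164, 110], 0.63)]
brush_pot [([97, 188, 32, 38], 0.6)]
cork_block []
1.4
```

View pics/top0b.png

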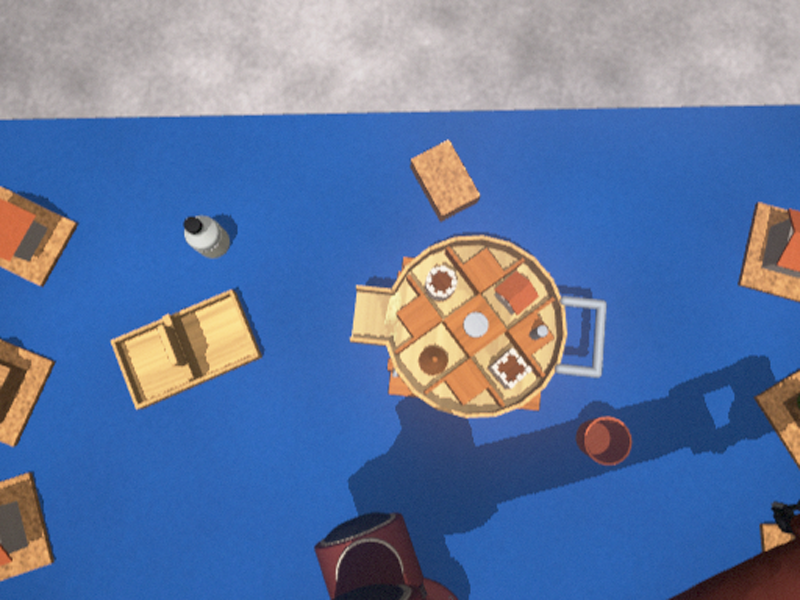

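View pics/scene0.png

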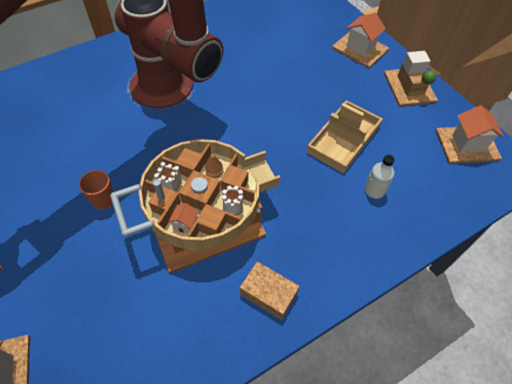

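The top view shows the carousel centred near (305,208), spout to the left (+y), bar at (383,215) and pin on the right block at (347,211). The round tower is upper left at (282,180) and the caddy is at (119,222). The scene view agrees. I'll zoom in for precise fits.

```bash
python3 - <<'E'
import cv2,numpy as np
a=cv2.imread('pics/top0.png')
c=cv2.resize(a[140:274,216:394],None,fx=4.4,fy=4.4,interpolation=cv2.INTER_CUBIC); print(c.shape);cv2.imwrite('pics/c1.png',c)
c=cv2.resize(a[176:270,62:176],None,fx=6,fy=6,interpolation=cv2.INTER_CUBIC); print(c.shape);cv2.imwrite('pics/c2.png',c)
E
```

```text
(590, 783, 3)
(564, 684, 3)
```

View pics/c1.png

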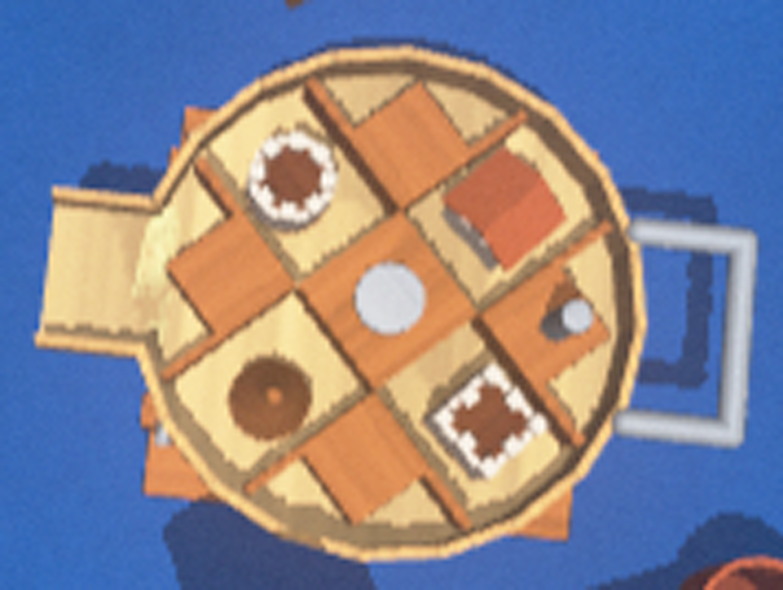

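View pics/c2.png

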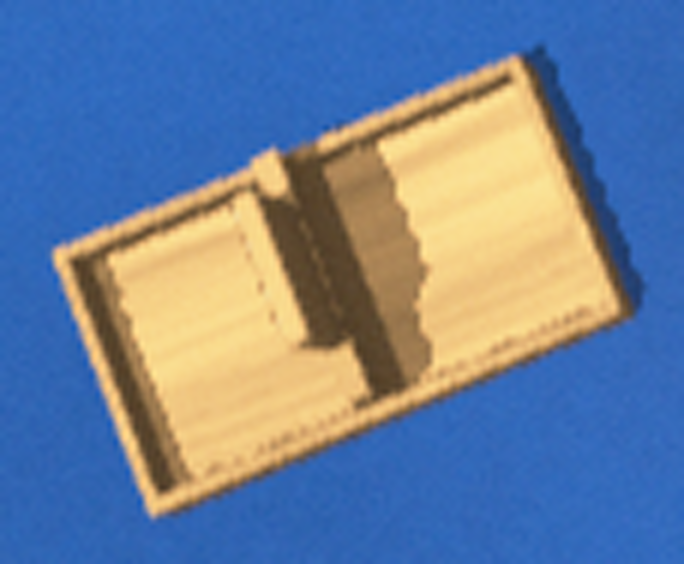

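```bash
python3 - <<'E'
from h import *
from scipy.optimize import least_squares
np.set_printoptions(precision=4,suppress=True)
P=lambda u,v,z:at('top',u/4.4+216-.4,v/4.4+140-.4,z)[:2]
rim=[P(*p,.15) for p in [(400,47),(645,300),(388,557),(570,122),(590,465),(255,88),(255,520),(500,65)]]
ch=[P(55,190,.135),P(38,345,.135)]
bar=[P(747,235,.15),P(733,440,.15)]; bm=P(740,338,.15)
def f(p):
    c=p[:2];e=np.array([np.cos(p[2]),np.sin(p[2])]);x=np.array([e[1],-e[0]])
    r=[np.linalg.norm(q-c)-.1465 for q in rim]
    cm=(ch[0]+ch[1])/2; r+=list(2*(cm-(c+.2*e))); r+=list(2*(bm-(c-.2*e)))
    r+=[ (ch[0]-ch[1])@e, (bar[0]-bar[1])@e]
    return np.array(r)*1000
s=least_squares(f,[.36,-.1,1.57]);print(s.x,np.degrees(s.x[2]),s.fun)
c=s.x[:2]
pin=P(578,316,.216);print('pin',pin,np.linalg.norm(pin-c),np.degrees(np.arctan2(*(pin-c)[::-1])))
h=[P(*q,.148) for q in [(297,287),(400,210),(473,312),(375,385)]]
for a,b in [(0,1),(1,2),(2,3),(3,0)]: print('edge',np.degrees(np.arctan2(*(h[b]-h[a])[::-1])))
print('hub c',np.mean(h,0))
for n,q in dict(tower=(293,180,.164),fort=(490,420,.164)).items():
    w=P(*q);print(n,w,np.linalg.norm(w-c),np.degrees(np.arctan2(*(w-c)[::-1])))
Q=lambda u,v,z:at('top',u/6+62-.4,v/6+176-.4,z)[:2]
k=[Q(*q,.036) for q in [(55,250),(520,58),(632,312),(153,515)]]
print('caddy',np.mean(k,0),[np.linalg.norm(k[i]-k[i-1]) for i in range(4)],[np.degrees(np.arctan2(*(k[i]-k[i-1])[::-1])) for i in range(4)])
print('board',Q(271,270,.135))
e=np.array([np.cos(s.x[2]),np.sin(s.x[2])])
print('catch',c+.275*e,'bar',c-.2*e)
E
```

```text
[ 0.5248 -0.1176  1.4453] 82.80680240602356 [ 1.2155 -1.5865 -1.3608  0.6617 -1.4177 -0.9498  0.9805  5.0776 -1.8052
 -0.7645 -1.6498  0.8643  0.5757 -0.2751]
pin [ 0.5078 -0.2103] 0.09421282701405884 -100.41957460247876
edge -54.40269062243561
edge -146.38969495511682
edge 125.18469124530915
edge 36.98345783729356
hub c [ 0.5258 -0.1147]
tower [ 0.5929 -0.0621] 0.0878274355008616 39.20680671410995
fort [ 0.4548 -0.1687] 0.08670491492948405 -143.92402277169947
caddy [0.5041 0.3822] [np.float64(0.13018551106967963), np.float64(0.22782104723876567), np.float64(0.1295056494639165), np.float64(0.2324296026986457)] [np.float64(21.98965273913263), np.float64(-68.14135299007013), np.float64(-155.97079516478502), np.float64(112.04906013519633)]
board [0.5031 0.3833]
catch [0.5593 0.1552] bar [ 0.4998 -0.3161]
```

```bash
cat >> h.py <<'E'
from scipy.spatial.transform import Rotation as Rn
def plan(*targets):
    """targets (x,y,z,yaw_deg of tool x, tool straight down); prints fractional rows, each from the previous target"""
    s=state(); q=s['tool_rot']; p=np.array(s['tool_pos']); R=Rn.from_quat([q[1],q[2],q[3],q[0]])
    print('t',round(s['time'],2),'pos',np.round(p,4),'yaw',np.round(np.degrees(np.arctan2(*R.as_matrix()[[1,0],0])),2),'w',round(s['gripper_width'],3),'F',np.round(s['contact_force'],1))
    for t in targets:
        y=np.radians(t[3]); M=np.array([[np.cos(y),np.sin(y),0],[np.sin(y),-np.cos(y),0],[0,0,-1]])
        d=R.as_matrix().T@(np.array(t[:3])-p); r=(R.inv()*Rn.from_matrix(M)).as_rotvec()
        print(t,'d',np.round(d/.8,4),'r',np.round(r/1.5,4),'rows>=',max(np.linalg.norm(d)/.05,np.degrees(np.linalg.norm(r))/8.59).round(1))
        p=np.array(t[:3]);R=Rn.from_matrix(M)
E
python3 -c "
from h import *
plan((.33,-.38,.28,22),(.41,-.14,.28,22),(.46,.11,.28,22),(.5036,.3828,.25,22),(.5036,.3828,.1,22))"
```

```text
t 1.4 pos [ 0.2633 -0.5668  0.1989] yaw 24.91 w 1.0 F [ 0.5 -0.3  0.3]
(0.33, -0.38, 0.28, 22) d [ 0.174  -0.1767 -0.1014] r [-0.     -0.      0.0339] rows>= 4.3
(0.41, -0.14, 0.28, 22) d [ 0.2051 -0.2407  0.    ] r [0. 0. 0.] rows>= 5.1
(0.46, 0.11, 0.28, 22) d [ 0.175  -0.2663  0.    ] r [0. 0. 0.] rows>= 5.1
(0.5036, 0.3828, 0.25, 22) d [ 0.1783 -0.2958  0.0375] r [0. 0. 0.] rows>= 5.6
(0.5036, 0.3828, 0.1, 22) d [0.     0.     0.1875] r [0. 0. 0.] rows>= 3.0
```

```bash
python3 -m inch '[{"dx":0.03,"dy":-0.03,"dz":-0.1,"rz":0.034},{"dx":0.174,"dy":-0.177,"dz":-0.101,"rz":0.034},{"dx":0.174,"dy":-0.177,"dz":-0.101,"rz":0.034},{"dx":0.174,"dy":-0.177,"dz":-0.101,"rz":0.034},{"dx":0.174,"dy":-0.177,"dz":-0.101,"rz":0.034}]' 1
python3 -m inch '[{"dx":0.2,"dy":-0.24},{"dx":0.2,"dy":-0.24},{"dx":0.2,"dy":-0.24},{"dx":0.2,"dy":-0.24},{"dx":0.2,"dy":-0.24}]'
python3 -m inch '[{"dx":0.175,"dy":-0.266},{"dx":0.175,"dy":-0.266},{"dx":0.175,"dy":-0.266},{"dx":0.175,"dy":-0.266},{"dx":0.175,"dy":-0.266}]'
python3 -c "
from h import *
plan((.5036,.3828,.25,22),(.5036,.3828,.1,22))"
```

```text
t 1.4 pos [ 0.2633 -0.5668  0.1989] yaw 24.91 w 1.0 F [ 0.5 -0.3  0.3]
(0.5036, 0.3828, 0.25, 22) d [ 0.7725 -0.95   -0.0638] r [-0.     -0.      0.0339] rows>= 19.6
(0.5036, 0.3828, 0.1, 22) d [0.     0.     0.1875] r [0. 0. 0.] rows>= 3.0validation failed for argument at $[0]...
validation failed for argument at $[0]...
validation failed for argument at $[0]...
```

```bash
python3 -m inch '[{"dx":0.03,"dy":-0.03,"dz":-0.1,"rx":0,"ry":0,"rz":0.034},{"dx":0.174,"dy":-0.177,"dz":-0.101,"rx":0,"ry":0,"rz":0.034},{"dx":0.174,"dy":-0.177,"dz":-0.101,"rx":0,"ry":0,"rz":0.034},{"dx":0.174,"dy":-0.177,"dz":-0.101,"rx":0,"ry":0,"rz":0.034},{"dx":0.174,"dy":-0.177,"dz":-0.101,"rx":0,"ry":0,"rz":0.034}]' 1
```

```text
time: 1.9
tool_pos: [0.3307, -0.3775, 0.2809]
tool_rot: [0.001, 0.982, 0.191, 0.001]
contact_force: [-0.5, 0.0, -0.1]
gripper_width: 0.999
grasp_force: 0.0
```

```bash
python3 -m inch '[{"dx":0.2,"dy":-0.24,"dz":0,"rx":0,"ry":0,"rz":0},{"dx":0.2,"dy":-0.24,"dz":0,"rx":0,"ry":0,"rz":0},{"dx":0.2,"dy":-0.24,"dz":0,"rx":0,"ry":0,"rz":0},{"dx":0.2,"dy":-0.24,"dz":0,"rx":0,"ry":0,"rz":0},{"dx":0.2,"dy":-0.24,"dz":0,"rx":0,"ry":0,"rz":0}]' && python3 -m inch '[{"dx":0.175,"dy":-0.266,"dz":0,"rx":0,"ry":0,"rz":0},{"dx":0.175,"dy":-0.266,"dz":0,"rx":0,"ry":0,"rz":0},{"dx":0.175,"dy":-0.266,"dz":0,"rx":0,"ry":0,"rz":0},{"dx":0.175,"dy":-0.266,"dz":0,"rx":0,"ry":0,"rz":0},{"dx":0.175,"dy":-0.266,"dz":0,"rx":0,"ry":0,"rz":0}]'
python3 -c "
from h import *
plan((.5036,.3828,.25,22),(.5036,.3828,.1,22))"
```

```text
time: 2.4
tool_pos: [0.4065, -0.14, 0.28]
tool_rot: [0.0, 0.982, 0.19, 0.001]
contact_force: [1.4, -0.8, 0.2]
gripper_width: 0.999
grasp_force: 0.0
time: 2.9
tool_pos: [0.4555, 0.1055, 0.2801]
tool_rot: [0.0, 0.982, 0.191, 0.001]
contact_force: [0.9, -0.6, 0.4]
gripper_width: 1.002
grasp_force: 0.0
t 2.9 pos [0.4555 0.1055 0.2801] yaw 22.01 w 1.002 F [ 0.9 -0.6  0.4]
(0.5036, 0.3828, 0.25, 22) d [ 0.1856 -0.2989  0.0377] r [ 0.0004 -0.0009  0.0001] rows>= 5.7
(0.5036, 0.3828, 0.1, 22) d [0.     0.     0.1875] r [0. 0. 0.] rows>= 3.0
```

```bash
python3 -m inch '[{"dx":0.185,"dy":-0.298,"dz":0.038,"rx":0,"ry":0,"rz":0},{"dx":0.185,"dy":-0.298,"dz":0.038,"rx":0,"ry":0,"rz":0},{"dx":0.185,"dy":-0.298,"dz":0.038,"rx":0,"ry":0,"rz":0},{"dx":0.185,"dy":-0.298,"dz":0.038,"rx":0,"ry":0,"rz":0},{"dx":0.185,"dy":-0.298,"dz":0.038,"rx":0,"ry":0,"rz":0}]' && python3 -m inch '[{"dx":0.029,"dy":-0.033,"dz":0.004,"rx":0,"ry":0,"rz":0},{"dx":0.029,"dy":-0.033,"dz":0.004,"rx":0,"ry":0,"rz":0}]' 
python3 - <<'E'
from h import *
plan((.5036,.3828,.25,22),(.5036,.3828,.1,22))
c=optics.camera_info('wrist');print(c['fx'])
save('wrist','w1')
E
```

```text
time: 3.4
tool_pos: [0.498, 0.3504, 0.2527]
tool_rot: [0.0, 0.982, 0.191, 0.0]
contact_force: [1.4, -0.2, 1.4]
gripper_width: 1.001
grasp_force: 0.0
time: 3.6
tool_pos: [0.5093, 0.3846, 0.2475]
tool_rot: [0.0, 0.981, 0.193, -0.001]
contact_force: [-0.5, -0.4, -0.1]
gripper_width: 1.0
grasp_force: 0.0
t 3.6 pos [0.5093 0.3846 0.2475] yaw 22.22 w 1.0 F [-0.5 -0.4 -0.1]
(0.5036, 0.3828, 0.25, 22) d [-0.0074 -0.0005 -0.0032] r [-0.0003  0.0016  0.0025] rows>= 0.1
(0.5036, 0.3828, 0.1, 22) d [0.     0.     0.1875] r [0. 0. 0.] rows>= 3.0
297.3186396354542
```

View pics/w1.png

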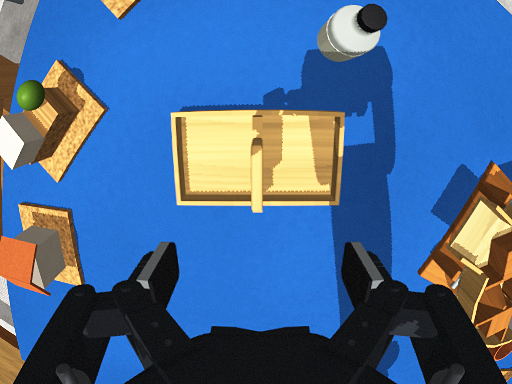

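The wrist view shows the handle board upright at column 257, midway between the pads (162 and 360), and square to them. I'll descend and grip.

```bash
python3 -m inch '[{"dx":-0.007,"dy":0,"dz":0.05,"rx":0,"ry":0,"rz":0},{"dx":-0.007,"dy":0,"dz":0.1,"rx":0,"ry":0,"rz":0},{"dx":-0.007,"dy":0,"dz":0.15,"rx":0,"ry":0,"rz":0},{"dx":-0.007,"dy":0,"dz":0.185,"rx":0,"ry":0,"rz":0},{"dx":-0.007,"dy":0,"dz":0.185,"rx":0,"ry":0,"rz":0}]' && python3 -m inch '[{"dx":0,"dy":0,"dz":0,"rx":0,"ry":0,"rz":0},{"dx":0,"dy":0,"dz":0,"rx":0,"ry":0,"rz":0},{"dx":0,"dy":0,"dz":0,"rx":0,"ry":0,"rz":0},{"dx":0,"dy":0,"dz":0,"rx":0,"ry":0,"rz":0},{"dx":0,"dy":0,"dz":0,"rx":0,"ry":0,"rz":0}]' -1
python3 -m inch '[{"dx":0,"dy":0,"dz":0,"rx":0,"ry":0,"rz":0},{"dx":0,"dy":0,"dz":0,"rx":0,"ry":0,"rz":0},{"dx":0,"dy":0,"dz":0,"rx":0,"ry":0,"rz":0}]' -1
```

```text
time: 4.15
tool_pos: [0.5012, 0.3761, 0.0964]
tool_rot: [0.002, 0.982, 0.19, -0.005]
contact_force: [-1.7, -0.6, -0.6]
gripper_width: 0.998
grasp_force: 0.0
time: 4.65
tool_pos: [0.505, 0.3799, 0.1029]
tool_rot: [-0.001, 0.982, 0.191, 0.001]
contact_force: [-2.1, 3.8, 5.0]
gripper_width: 0.148
grasp_force: 2.5
time: 4.95
tool_pos: [0.5048, 0.3801, 0.1027]
tool_rot: [-0.001, 0.982, 0.191, 0.001]
contact_force: [-1.6, 2.8, 5.8]
gripper_width: -0.0
grasp_force: 2.5
```

```bash
python3 - <<'E'
from h import *
a=save('wrist','w2');b=save('scene','s2');
print(state()['gripper_width'],state()['grasp_force'])
b=cv2.resize(b[80:220,270:460],(570,420))
o=np.zeros((420,800,3),np.uint8); o[:,:570]=b; o[:240,570:]=cv2.resize(a[60:,100:412],(230,240)); cv2.imwrite('pics/m2.png',o[:,:,::-1])
E
```

```text
-0.003451650444428108 2.7031093541882
```

View pics/m2.png

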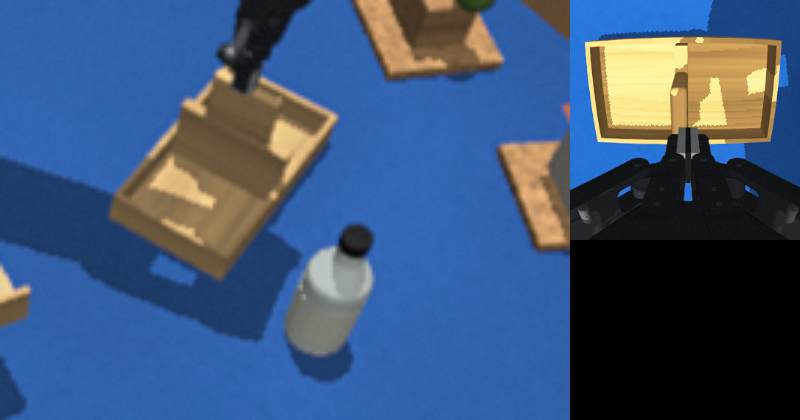

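```bash
cat >> h.py <<'E'
def wrist_at(u,v,z,c):
    R=np.array(c['R']);t=np.array(c['t']);a=np.array([u-c['cx'],v-c['cy']]);r=np.hypot(*a);th=r/c['fx']
    d=R.T@np.array([*(a/r*np.sin(th)),np.cos(th)]);o=-R.T@t
    return o+d*(z-o[2])/d[2]
def wrist_px(X,c):
    p=np.array(c['R'])@np.array(X)+np.array(c['t']);th=np.arctan2(np.hypot(p[0],p[1]),p[2]);k=c['fx']*th/np.hypot(p[0],p[1])
    return c['cx']+k*p[0],c['cy']+k*p[1]
E
python3 - <<'E'
from h import *
c=optics.camera_info('wrist');s=state();print(s['tool_pos'],'cam',-np.array(c['R']).T@c['t'])
print('tcp px',wrist_px(s['tool_pos'],c))
a=cv2.imread('pics/w2.png');cv2.imwrite('pics/w2z.png',cv2.resize(a[90:300,140:380],(686,600),interpolation=cv2.INTER_CUBIC))
for x in nets.outline_of('wrist','caddy_grip')[:2]: print(x['bbox'],x['confidence'])
E
```

```text
[0.50480619 0.38004991 0.10262293] cam [0.57626479 0.40932274 0.27742033]
tcp px (np.float64(260.8018505897595), np.float64(223.12848330397213))
[253.8, 181.9, 268.8, 147.6] 0.68
```

View pics/w2z.png

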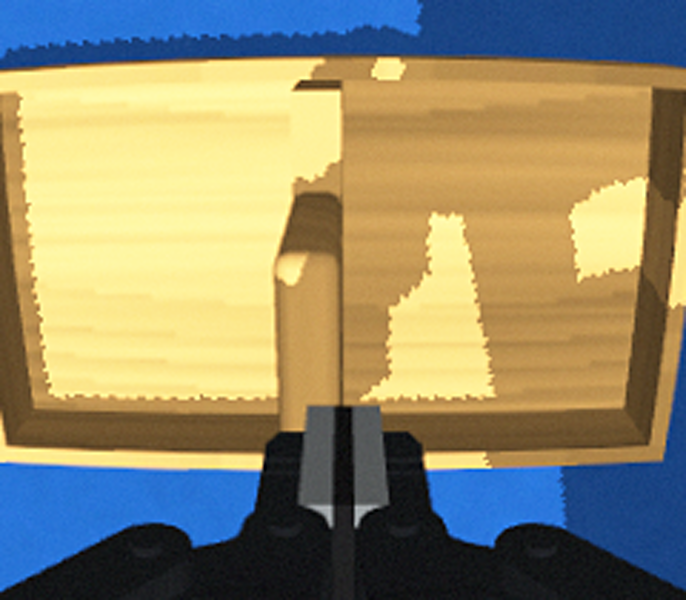

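```bash
python3 - <<'E'
from h import *
np.set_printoptions(precision=4,suppress=True)
c=optics.camera_info('wrist');s=state();p=s['tool_pos']
e=np.array([np.cos(np.radians(22)),np.sin(np.radians(22))]);f=np.array([-e[1],e[0]])
for n,(u,v),z in [('boardtop far L',(276,258),.135),('boardtop far R',(337,258),.135),('shoulder far L',(292,88),.076),('shoulder far R',(341,88),.076),('shoulder near R',(341,200),.076),
  ('rim far',(340,60),.036),('rim near',(550,465),.036),('rim right',(686,100),.036),('pads tip',(345,405),.1)]:
    w=wrist_at(u/2.858+140,v/2.858+90,z,c); d=(w-p)[:2]; print(n,w,'along x,y of caddy from tcp',d@e,d@f)
E
```

```text
boardtop far L [0.5351 0.4054 0.135 ] along x,y of caddy from tcp 0.03750897227855886 0.012135965929317458
boardtop far R [0.539  0.3955 0.135 ] along x,y of caddy from tcp 0.03749339899376081 0.001499718091770453
shoulder far L [0.5584 0.4152 0.076 ] along x,y of caddy from tcp 0.06277188850259223 0.012491494481141521
shoulder far R [0.5626 0.4044 0.076 ] along x,y of caddy from tcp 0.06270832107724479 0.0009373523521095523
shoulder near R [0.5375 0.3943 0.076 ] along x,y of caddy from tcp 0.035608645393022165 0.0009692362655296279
rim far [0.5672 0.4067 0.036 ] along x,y of caddy from tcp 0.06781240028027996 0.0013242181037654253
rim near [0.4738 0.2942 0.036 ] along x,y of caddy from tcp -0.06095426590701594 -0.06801217888301561
rim right [0.5981 0.3078 0.036 ] along x,y of caddy from tcp 0.05938575200833025 -0.10190186266386439
pads tip [0.498  0.3773 0.1   ] along x,y of caddy from tcp -0.007386351108611958 3.9046109753237794e-05
```

```bash
python3 - <<'E'
from h import *
np.set_printoptions(precision=4,suppress=True)
c=optics.camera_info('wrist');s=state();p=np.array(s['tool_pos'])
e=np.array([np.cos(np.radians(22)),np.sin(np.radians(22)),0]);f=np.array([-e[1],e[0],0]);z=np.array([0,0,1.])
def Z(X): u=wrist_px(X,c); return np.round([(u[0]-140)*2.858,(u[1]-90)*2.858])
for h in [0,.02,.035,.05]:
  for a in [-.011,.011]: print('h',h,'along',a,Z(p+a*e+h*z), 'y+-8mm',Z(p+a*e+h*z+.008*f)[0],Z(p+a*e+h*z-.008*f)[0])
for r in [405,430]: 
  w=wrist_at(310/2.858+140,r/2.858+90,.135,c)-p; print(r,'boardtop along',w@e,w@f)
print('scene tcp',proj('scene',p),'board top mid pred',proj('scene',[*(p+.0025*e+.0065*f)[:2],.135]))
E
```

```text
h 0 along -0.011 [345. 424.] y+-8mm 310.0 380.0
h 0 along 0.011 [345. 335.] y+-8mm 309.0 382.0
h 0.02 along -0.011 [345. 467.] y+-8mm 307.0 384.0
h 0.02 along 0.011 [345. 370.] y+-8mm 305.0 386.0
h 0.035 along -0.011 [346. 505.] y+-8mm 304.0 387.0
h 0.035 along 0.011 [346. 403.] y+-8mm 302.0 390.0
h 0.05 along -0.011 [346. 550.] y+-8mm 300.0 391.0
h 0.05 along 0.011 [346. 441.] y+-8mm 297.0 394.0
405 boardtop along 0.00928871028029658 0.00658310203210844
430 boardtop along 0.004068516546305334 0.006666114693424808
scene tcp (np.float64(348.3025614807382), np.float64(116.29164191319711)) board top mid pred (np.float64(352.4939565777579), np.float64(107.55375771362037))
```

```bash
python3 - <<'E'
from h import *
np.set_printoptions(precision=1,suppress=True)
c=optics.camera_info('wrist');s=state();p=np.array(s['tool_pos'])
e=np.array([np.cos(np.radians(22)),np.sin(np.radians(22)),0]);f=np.array([-e[1],e[0],0]);z=np.array([0,0,1.])
for h in [0,.013,.03,.045]:
  for a in [-.011,.011]: print(h,a,*[np.array(wrist_px(p+a*e+h*z+y*f,c)) for y in (.0425,-.0425)])
a=cv2.imread('pics/w1.png');cv2.imwrite('pics/w1z.png',cv2.resize(a[220:360,90:420],(792,336),interpolation=cv2.INTER_CUBIC))
E
```

```text
0 -0.011 [196.9 237.7] [324.6 237.6]
0 0.011 [194.2 206.8] [327.3 206.8]
0.013 -0.011 [193.  246.9] [328.6 246.8]
0.013 0.011 [189.8 214.5] [331.8 214.4]
0.03 -0.011 [187.1 260.7] [334.6 260.6]
0.03 0.011 [183.1 226.2] [338.6 226.1]
0.045 -0.011 [181.1 274.9] [340.6 274.8]
0.045 0.011 [176.1 238.4] [345.7 238.3]
```

View pics/w1z.png

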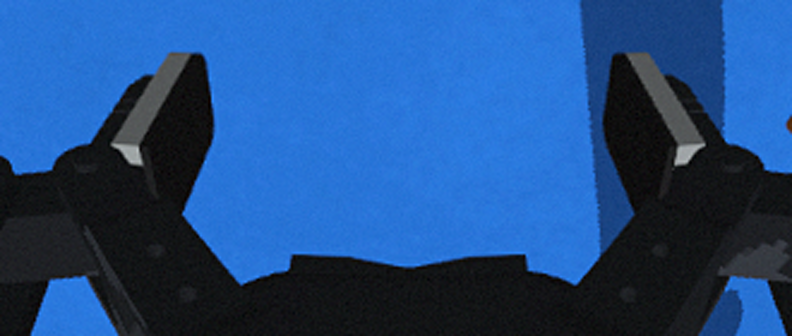

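The front pad edges sit at (176,242) and (348,242), and shut they rest on the board's top with about 6 N. Together these show the real fingertips are about 33 mm behind the reported TCP along the tool axis. I'll command z 33 mm lower from here on. For this grasp: raise, open, shift to the board (+2.5, −6.7 mm) and descend.

```bash
python3 -m inch '[{"dx":0,"dy":0,"dz":-0.03,"rx":0,"ry":0,"rz":0},{"dx":0.003,"dy":-0.008,"dz":-0.06,"rx":0,"ry":0,"rz":0},{"dx":0.003,"dy":-0.008,"dz":-0.06,"rx":0,"ry":0,"rz":0},{"dx":0.003,"dy":-0.008,"dz":-0.06,"rx":0,"ry":0,"rz":0},{"dx":0.003,"dy":-0.008,"dz":-0.06,"rx":0,"ry":0,"rz":0}]' - && python3 -m inch '[{"dx":0,"dy":0,"dz":0,"rx":0,"ry":0,"rz":0},{"dx":0,"dy":0,"dz":0,"rx":0,"ry":0,"rz":0},{"dx":0,"dy":0,"dz":0,"rx":0,"ry":0,"rz":0},{"dx":0,"dy":0,"dz":0,"rx":0,"ry":0,"rz":0},{"dx":0,"dy":0,"dz":0,"rx":0,"ry":0,"rz":0}]' 1
python3 - <<'E'
from h import *
np.set_printoptions(precision=4,suppress=True)
plan((.505,.3855,.066,22))
save('wrist','w3');c=optics.camera_info('wrist');p=np.array(state()['tool_pos'])
o=nets.outline_of('wrist','caddy_grip')
for x in o[:2]: print(x['bbox'],x['confidence'])
m=o[0]['pixels'].astype(np.uint8);cn=max(cv2.findContours(m,0,2)[0],key=cv2.contourArea);
r=cv2.minAreaRect(cn);print(r)
E
```

```text
time: 5.6
tool_pos: [0.5033, 0.3851, 0.1474]
tool_rot: [0.001, 0.982, 0.191, -0.002]
contact_force: [-1.0, -0.5, 0.3]
gripper_width: -0.001
grasp_force: 0.0
time: 6.1
tool_pos: [0.5043, 0.386, 0.1496]
tool_rot: [0.0, 0.982, 0.191, -0.0]
contact_force: [-0.2, 0.7, -0.2]
gripper_width: 0.846
grasp_force: 0.0
t 6.1 pos [0.5043 0.386  0.1496] yaw 21.99 w 0.846 F [-0.2  0.7 -0.2]
(0.505, 0.3855, 0.066, 22) d [0.0006 0.0009 0.1044] r [ 0.      0.     -0.0001] rows>= 1.7
[260.5, 183.2, 229.3, 149.9] 0.88
((259.20635986328125, 181.74758911132812), (146.53660583496094, 227.14743041992188), 89.33380126953125)
```

```bash
python3 -m inch '[{"dx":0,"dy":0,"dz":0.03,"rx":0,"ry":0,"rz":0},{"dx":0,"dy":0,"dz":0.07,"rx":0,"ry":0,"rz":0},{"dx":0,"dy":0,"dz":0.1,"rx":0,"ry":0,"rz":0},{"dx":0,"dy":0,"dz":0.104,"rx":0,"ry":0,"rz":0},{"dx":0,"dy":0,"dz":0.104,"rx":0,"ry":0,"rz":0}]' 1 && python3 -m inch '[{"dx":0,"dy":0,"dz":0,"rx":0,"ry":0,"rz":0},{"dx":0,"dy":0,"dz":0,"rx":0,"ry":0,"rz":0},{"dx":0,"dy":0,"dz":0,"rx":0,"ry":0,"rz":0},{"dx":0,"dy":0,"dz":0,"rx":0,"ry":0,"rz":0},{"dx":0,"dy":0,"dz":0,"rx":0,"ry":0,"rz":0}]' -1
python3 -m inch '[{"dx":0,"dy":0,"dz":0,"rx":0,"ry":0,"rz":0},{"dx":0,"dy":0,"dz":0,"rx":0,"ry":0,"rz":0},{"dx":0,"dy":0,"dz":0,"rx":0,"ry":0,"rz":0}]' -1
```

```text
time: 6.7
tool_pos: [0.5039, 0.3858, 0.0659]
tool_rot: [0.0, 0.982, 0.191, -0.001]
contact_force: [0.7, -0.4, 0.8]
gripper_width: 0.994
grasp_force: 0.0
time: 7.2
tool_pos: [0.5044, 0.3864, 0.0669]
tool_rot: [-0.0, 0.982, 0.191, 0.0]
contact_force: [-4.6, 11.1, 7.9]
gripper_width: 0.142
grasp_force: 6.7
time: 7.5
tool_pos: [0.5046, 0.3865, 0.067]
tool_rot: [-0.0, 0.982, 0.191, 0.0]
contact_force: [0.8, 0.9, 3.5]
gripper_width: 0.13
grasp_force: 59.3
```

```bash
python3 -c "
from h import *
plan((.5046,.3865,.09,22),(.5756,.284,.09,-7.2),(.5593,.1555,.09,-7.2))"
```

```text
t 7.5 pos [0.5046 0.3865 0.067 ] yaw 21.99 w 0.13 F [0.8 0.9 3.5]
(0.5046, 0.3865, 0.09, 22) d [ 0.0001 -0.     -0.0288] r [-0.0004 -0.0006 -0.0001] rows>= 0.5
(0.5756, 0.284, 0.09, -7.2) d [0.0343 0.152  0.    ] r [0.     0.     0.3398] rows>= 3.4
(0.5593, 0.1555, 0.09, -7.2) d [-1.000e-04  1.619e-01  0.000e+00] r [0. 0. 0.] rows>= 2.6
```

```bash
python3 -m inch '[{"dx":0,"dy":0,"dz":-0.015,"rx":0,"ry":0,"rz":0},{"dx":0,"dy":0,"dz":-0.029,"rx":0,"ry":0,"rz":0},{"dx":0,"dy":0,"dz":-0.029,"rx":0,"ry":0,"rz":0}]' && python3 -m inch '[{"dx":0.007,"dy":0.03,"dz":0,"rx":0,"ry":0,"rz":0.07},{"dx":0.014,"dy":0.06,"dz":0,"rx":0,"ry":0,"rz":0.14},{"dx":0.021,"dy":0.09,"dz":0,"rx":0,"ry":0,"rz":0.21},{"dx":0.028,"dy":0.12,"dz":0,"rx":0,"ry":0,"rz":0.28},{"dx":0.034,"dy":0.152,"dz":0,"rx":0,"ry":0,"rz":0.34}]' && python3 -m inch '[{"dx":0,"dy":0,"dz":0,"rx":0,"ry":0,"rz":0},{"dx":0,"dy":0,"dz":0,"rx":0,"ry":0,"rz":0}]'
python3 - <<'E'
from h import *
np.set_printoptions(precision=4,suppress=True)
plan((.5593,.1555,.09,-7.2),(.5593,.1555,.067,-7.2))
a=save('top','t4');cv2.imwrite('pics/t4z.png',cv2.resize(a[140:280,180:340],(686,600),interpolation=cv2.INTER_CUBIC)[:,:,::-1])
E
```

```text
time: 7.8
tool_pos: [0.5052, 0.3865, 0.0915]
tool_rot: [-0.0, 0.982, 0.191, 0.001]
contact_force: [0.3, 0.7, -3.6]
gripper_width: 0.131
grasp_force: 58.7
time: 8.3
tool_pos: [0.5751, 0.2826, 0.0891]
tool_rot: [0.0, 0.998, -0.065, -0.0]
contact_force: [0.2, 0.8, -4.1]
gripper_width: 0.132
grasp_force: 59.0
time: 8.5
tool_pos: [0.5749, 0.283, 0.0891]
tool_rot: [-0.0, 0.998, -0.063, -0.001]
contact_force: [0.1, 0.5, -4.6]
gripper_width: 0.131
grasp_force: 59.2
t 8.5 pos [0.5749 0.283  0.0891] yaw -7.26 w 0.131 F [ 0.1  0.5 -4.6]
(0.5593, 0.1555, 0.09, -7.2) d [ 0.0009  0.1605 -0.0011] r [ 0.      0.0007 -0.0008] rows>= 2.6
(0.5593, 0.1555, 0.067, -7.2) d [0.     0.     0.0287] r [0. 0. 0.] rows>= 0.5
```

View pics/t4z.png

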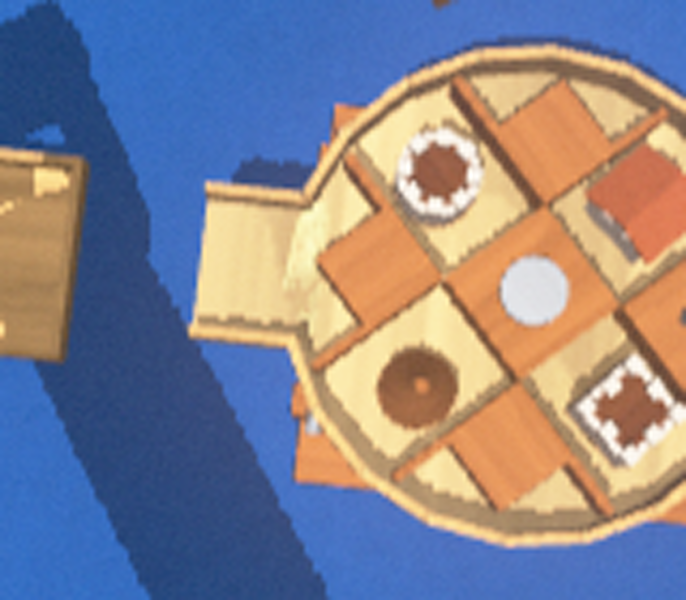

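The caddy's end is at (75,259) in the crop, facing the chute end at (198,260) and parallel to it. I'll check the lateral offset numerically.

```bash
python3 - <<'E'
from h import *
T=lambda u,v,z:at('top',u/4.2857+180-.4,v/4.2857+140-.4,z)[:2]
c=np.array([.5248,-.1176]);e=np.array([np.cos(1.4453),np.sin(1.4453)]);x=np.array([e[1],-e[0]])
for n,q in dict(cadA=(86,158,.058),cadB=(66,360,.058),chA=(207,185,.135),chB=(192,335,.135),stA=(350,104,.02),stB=(298,482,.02)).items():
    w=T(*q)-c;print(n,'lat',round(w@x,4),'out',round(w@e,4))
w=np.array(state()['tool_pos'][:2])-c;print('tcp',w@x,w@e)
E
```

```text
cadA lat 0.0648 out 0.2846
cadB lat -0.0645 out 0.2813
chA lat 0.0446 out 0.2003
chB lat -0.0456 out 0.1988
stA lat 0.125 out 0.1206
stB lat -0.1246 out 0.1282
tcp -0.0008798526889298788 0.404225965502376
```

```bash
python3 -m inch '[{"dx":0,"dy":0.035,"dz":0,"rx":0,"ry":0,"rz":0},{"dx":0,"dy":0.075,"dz":0,"rx":0,"ry":0,"rz":0},{"dx":0,"dy":0.115,"dz":0,"rx":0,"ry":0,"rz":0},{"dx":0,"dy":0.145,"dz":0,"rx":0,"ry":0,"rz":0},{"dx":0,"dy":0.156,"dz":0,"rx":0,"ry":0,"rz":0}]' && python3 -m inch '[{"dx":0,"dy":0,"dz":0.01,"rx":0,"ry":0,"rz":0},{"dx":0,"dy":0,"dz":0.02,"rx":0,"ry":0,"rz":0},{"dx":0,"dy":0,"dz":0.028,"rx":0,"ry":0,"rz":0},{"dx":0,"dy":0,"dz":0.028,"rx":0,"ry":0,"rz":0}]'
```

```text
time: 9.05
tool_pos: [0.5584, 0.1587, 0.0893]
tool_rot: [0.0, 0.998, -0.063, -0.0]
contact_force: [-0.2, 0.7, -4.4]
gripper_width: 0.131
grasp_force: 59.7
time: 9.45
tool_pos: [0.5593, 0.1609, 0.067]
tool_rot: [-0.0, 0.998, -0.062, -0.0]
contact_force: [-2.9, -0.2, 0.5]
gripper_width: 0.135
grasp_force: 60.6
```

```bash
python3 -m inch '[{"dx":0,"dy":0,"dz":0,"rx":0,"ry":0,"rz":0},{"dx":0,"dy":0,"dz":0,"rx":0,"ry":0,"rz":0},{"dx":0,"dy":0,"dz":0,"rx":0,"ry":0,"rz":0},{"dx":0,"dy":0,"dz":0,"rx":0,"ry":0,"rz":0}]' 0 && python3 -m inch '[{"dx":0,"dy":0,"dz":-0.02,"rx":0,"ry":0,"rz":0},{"dx":0,"dy":0,"dz":-0.08,"rx":0,"ry":0,"rz":0},{"dx":0,"dy":0,"dz":-0.14,"rx":0,"ry":0,"rz":0},{"dx":0,"dy":0,"dz":-0.2,"rx":0,"ry":0,"rz":0},{"dx":0,"dy":0,"dz":-0.2,"rx":0,"ry":0,"rz":0}]'
python3 - <<'E'
from h import *
plan((.5078,-.2103,.25,-7.2),(.5078,-.2103,.15,-7.2))
E
```

```text
time: 9.85
tool_pos: [0.5597, 0.1599, 0.0675]
tool_rot: [-0.0, 0.998, -0.063, 0.0]
contact_force: [0.4, -0.2, 0.2]
gripper_width: 0.5
grasp_force: 0.0
time: 10.35
tool_pos: [0.564, 0.1604, 0.2388]
tool_rot: [-0.002, 0.998, -0.063, 0.009]
contact_force: [1.2, 1.0, 0.9]
gripper_width: 0.498
grasp_force: 0.0
t 10.35 pos [0.564  0.1604 0.2388] yaw -7.24 w 0.498 F [1.2 1.  0.9]
(0.5078, -0.2103, 0.25, -7.2) d [-0.0111  0.4685 -0.0164] r [-0.0032 -0.0113 -0.0004] rows>= 7.5
(0.5078, -0.2103, 0.15, -7.2) d [0.    0.    0.125] r [0. 0. 0.] rows>= 2.0
```

```bash
python3 -m inch '[{"dx":-0.011,"dy":0.468,"dz":-0.01,"rx":0,"ry":0,"rz":0},{"dx":-0.011,"dy":0.468,"dz":-0.01,"rx":0,"ry":0,"rz":0},{"dx":-0.011,"dy":0.468,"dz":-0.01,"rx":0,"ry":0,"rz":0},{"dx":-0.011,"dy":0.468,"dz":-0.01,"rx":0,"ry":0,"rz":0},{"dx":-0.011,"dy":0.468,"dz":-0.01,"rx":0,"ry":0,"rz":0}]' 1 && python3 -m inch '[{"dx":0,"dy":0.156,"dz":0,"rx":0,"ry":0,"rz":0},{"dx":0,"dy":0.156,"dz":0,"rx":0,"ry":0,"rz":0},{"dx":0,"dy":0.156,"dz":0,"rx":0,"ry":0,"rz":0},{"dx":0,"dy":0.156,"dz":0,"rx":0,"ry":0,"rz":0}]'
python3 - <<'E'
from h import *
plan((.5078,-.2103,.25,-7.2))
c=optics.camera_info('wrist');a=save('wrist','w5')
print('tcp px',wrist_px(state()['tool_pos'],c))
print([ (x['bbox'],x['confidence']) for x in nets.boxes_of('wrist','crank_pin')[:3]])
save('top','t5');save('scene','s5')
import json;json.dump({k:np.array(v).tolist() for k,v in c.items()},open('c5.json','w'))
E
```

```text
time: 10.85
tool_pos: [0.5215, -0.0892, 0.2336]
tool_rot: [0.0, 0.998, -0.063, 0.001]
contact_force: [0.9, -0.5, 0.5]
gripper_width: 1.001
grasp_force: 0.0
time: 11.25
tool_pos: [0.5056, -0.2144, 0.2332]
tool_rot: [0.0, 0.998, -0.066, 0.0]
contact_force: [0.2, 0.1, -0.4]
gripper_width: 1.005
grasp_force: 0.0
t 11.25 pos [ 0.5056 -0.2144  0.2332] yaw -7.51 w 1.005 F [ 0.2  0.1 -0.4]
(0.5078, -0.2103, 0.25, -7.2) d [ 0.0021 -0.0054 -0.021 ] r [ 0.0006 -0.0004 -0.0036] rows>= 0.3
tcp px (np.float64(258.00371212864366), np.float64(222.38390909985833))
[([168.0, 166.7, 241.2, 249.8], 0.63), ([216.9, 110.8, 80.8, 81.3], 0.25)]
```

View pics/w5.png

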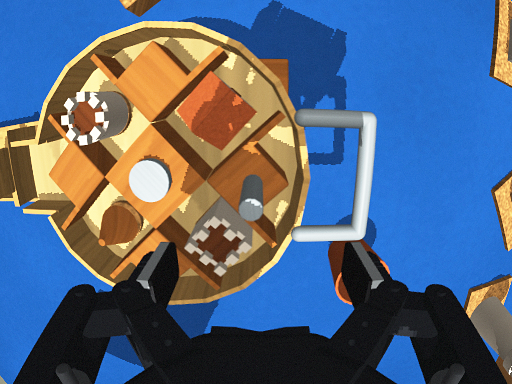

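The wrist view shows the pin's top at (252,208), the hub at (150,180) and the bar from (369,117) to (359,236). The caddy is in place at the far left under the chute. I'll compute the offsets.

```bash
python3 - <<'E'
from h import *
import json
np.set_printoptions(precision=4,suppress=True)
c={k:np.array(v) for k,v in json.load(open('c5.json')).items()}
p=np.array([.5056,-.2144,.2332]);M=Rn.from_euler('z',-7.4,degrees=True).as_matrix()[:2,:2]
def W(n,u,v,z):
    w=wrist_at(u,v,z,c);d=(w-p)[:2];print(n,w,'toolx',round(d@M[:,0],4),'tooly',round(-d@M[:,1],4));return w
pin=W('pin',252,208,.216);hub=W('hub',150,180,.15);b1=W('barA',369,117,.15);b2=W('barB',359,236,.15)
print('barmid',(b1+b2)/2,np.degrees(np.arctan2(*(b1-b2)[1::-1])))
f=c=None
a=cv2.imread('pics/w5.png')[190:235,235:275].astype(int);g=(a.max(2)-a.min(2)<25)&(a.mean(2)>140);ys,xs=np.nonzero(g);print('pin top gray blob',xs.mean()+235,ys.mean()+190,g.sum(),np.ptp(xs),np.ptp(ys))
E
```

```text
pin [ 0.5098 -0.2088  0.216 ] toolx 0.0035 tooly -0.0061
hub [ 0.5248 -0.1118  0.15  ] toolx 0.0059 tooly -0.1042
barA [ 0.5567 -0.3196  0.15  ] toolx 0.0642 tooly 0.0977
barB [ 0.4403 -0.3056  0.15  ] toolx -0.0531 tooly 0.0988
barmid [ 0.4985 -0.3126  0.15  ] -6.853603517223491
pin top gray blob 251.0 208.88888888888889 351 26 36
```

```bash
python3 -m inch '[{"dx":0.004,"dy":-0.008,"dz":0.02,"rx":0,"ry":0,"rz":0},{"dx":0.004,"dy":-0.008,"dz":0.06,"rx":0,"ry":0,"rz":0},{"dx":0.004,"dy":-0.008,"dz":0.09,"rx":0,"ry":0,"rz":0},{"dx":0.004,"dy":-0.008,"dz":0.108,"rx":0,"ry":0,"rz":0},{"dx":0.004,"dy":-0.008,"dz":0.108,"rx":0,"ry":0,"rz":0}]' 1 && python3 -m inch '[{"dx":0,"dy":0,"dz":0,"rx":0,"ry":0,"rz":0},{"dx":0,"dy":0,"dz":0,"rx":0,"ry":0,"rz":0},{"dx":0,"dy":0,"dz":0,"rx":0,"ry":0,"rz":0},{"dx":0,"dy":0,"dz":0,"rx":0,"ry":0,"rz":0},{"dx":0,"dy":0,"dz":0,"rx":0,"ry":0,"rz":0}]' -1
python3 -m inch '[{"dx":0,"dy":0,"dz":0,"rx":0,"ry":0,"rz":0},{"dx":0,"dy":0,"dz":0,"rx":0,"ry":0,"rz":0},{"dx":0,"dy":0,"dz":0,"rx":0,"ry":0,"rz":0}]' -1
python3 - <<'E'
from h import *
np.set_printoptions(precision=4,suppress=True)
s=state();p=np.array(s['tool_pos']);q=s['tool_rot'];R=Rn.from_quat([q[1],q[2],q[3],q[0]]).as_matrix();print(p,np.degrees(np.arctan2(R[1,0],R[0,0])),s['contact_force'])
c=np.array([.5247,-.1138]);d=p[:2]-c;a0=np.degrees(np.arctan2(d[1],d[0]));print('r',np.hypot(*d),'a',a0)
tot=-52.2-a0
for k in range(1,11):
    a=np.radians(a0+tot*k/10);x=c+np.hypot(*d)*np.array([np.cos(a),np.sin(a)])-p[:2]
    print(k,np.round(R.T@np.array([*x,0])/.8,4)[:2],'rz',round(-np.radians(tot*k/10)/1.5,4))
E
```

```text
time: 11.95
tool_pos: [0.5088, -0.2032, 0.1426]
tool_rot: [-0.001, 0.998, -0.062, -0.003]
contact_force: [-1.5, 0.1, 0.2]
gripper_width: 0.995
grasp_force: 0.0
time: 12.45
tool_pos: [0.5105, -0.2091, 0.1477]
tool_rot: [0.004, 0.998, -0.063, 0.001]
contact_force: [-1.4, -13.0, -2.0]
gripper_width: 0.196
grasp_force: 58.4
time: 12.75
tool_pos: [0.5105, -0.2091, 0.1476]
tool_rot: [0.004, 0.998, -0.064, 0.001]
contact_force: [-2.2, -11.0, 0.5]
gripper_width: 0.192
grasp_force: 58.4
[ 0.5105 -0.2091  0.1476] -7.304921724935692 [ -2.1673 -11.0022   0.5298]
r 0.09632983233651078 a -98.49658137537347
1 [ 0.0097 -0.0002] rz -0.0539
2 [ 0.0194 -0.0012] rz -0.1077
3 [ 0.029  -0.0029] rz -0.1616
4 [ 0.0384 -0.0054] rz -0.2155
5 [ 0.0475 -0.0087] rz -0.2693
6 [ 0.0564 -0.0127] rz -0.3232
7 [ 0.0649 -0.0174] rz -0.3771
8 [ 0.073  -0.0228] rz -0.4309
9 [ 0.0807 -0.0288] rz -0.4848
10 [ 0.0878 -0.0354] rz -0.5387
```

```bash
python3 -m inch '[{"dx":0.0097,"dy":-0.0002,"dz":0,"rx":0,"ry":0,"rz":-0.054},{"dx":0.0194,"dy":-0.0012,"dz":0,"rx":0,"ry":0,"rz":-0.108},{"dx":0.029,"dy":-0.0029,"dz":0,"rx":0,"ry":0,"rz":-0.162},{"dx":0.0384,"dy":-0.0054,"dz":0,"rx":0,"ry":0,"rz":-0.216},{"dx":0.0475,"dy":-0.0087,"dz":0,"rx":0,"ry":0,"rz":-0.27}]' -1
python3 - <<'E'
from h import *
np.set_printoptions(precision=4,suppress=True)
s=state();p=np.array(s['tool_pos']);q=s['tool_rot'];R=Rn.from_quat([q[1],q[2],q[3],q[0]]).as_matrix();print(p,np.degrees(np.arctan2(R[1,0],R[0,0])),s['contact_force'])
c=np.array([.5247,-.1138]);d=p[:2]-c;a0=np.degrees(np.arctan2(d[1],d[0]));print('r',np.hypot(*d),'a',a0)
tot=-52.0-a0
for k in range(1,6):
    a=np.radians(a0+tot*k/5);x=c+np.hypot(*d)*np.array([np.cos(a),np.sin(a)])-p[:2]
    print(k,np.round(R.T@np.array([*x,0])/.8,4)[:2],'rz',round(-np.radians(tot*k/5)/1.5,4))
E
```

```text
time: 13.25
tool_pos: [0.5494, -0.2072, 0.1476]
tool_rot: [0.004, 0.99, 0.14, 0.0]
contact_force: [-0.5, -10.1, 0.9]
gripper_width: 0.197
grasp_force: 58.6
[ 0.5494 -0.2072  0.1476] 16.073788483524538 [ -0.4794 -10.0787   0.9305]
r 0.09665731555505697 a -75.19083625510633
1 [ 0.0098 -0.0002] rz -0.054
2 [ 0.0195 -0.0011] rz -0.1079
3 [ 0.0291 -0.0029] rz -0.1619
4 [ 0.0386 -0.0054] rz -0.2159
5 [ 0.0478 -0.0087] rz -0.2698
```

```bash
python3 -m inch '[{"dx":0.0098,"dy":-0.0002,"dz":0,"rx":0,"ry":0,"rz":-0.054},{"dx":0.0195,"dy":-0.0011,"dz":0,"rx":0,"ry":0,"rz":-0.108},{"dx":0.0291,"dy":-0.0029,"dz":0,"rx":0,"ry":0,"rz":-0.162},{"dx":0.0386,"dy":-0.0054,"dz":0,"rx":0,"ry":0,"rz":-0.216},{"dx":0.0478,"dy":-0.0087,"dz":0,"rx":0,"ry":0,"rz":-0.27}]' -1
python3 -m inch '[{"dx":0,"dy":0,"dz":0,"rx":0,"ry":0,"rz":0},{"dx":0,"dy":0,"dz":0,"rx":0,"ry":0,"rz":0}]' -1
python3 - <<'E'
from h import *
np.set_printoptions(precision=4,suppress=True)
p=np.array(state()['tool_pos']);d=p[:2]-np.array([.5247,-.1138]);print('pin angle',np.degrees(np.arctan2(d[1],d[0])),np.hypot(*d))
f=save('top','t6');
for n in ['tower_mid','fort_mid','house_mid','tree_mid']:
    b=nets.boxes_of('top',n);print(n,[(np.round(x['bbox'],1),round(x['confidence'],2)) for x in b[:2]])
    if b:
        w=at('top',*b[0]['bbox'][:2],.15)[:2]-np.array([.5248,-.1176]);print('  ang',np.degrees(np.arctan2(w[1],w[0])),np.hypot(*w))
E
```

```text
time: 13.75
tool_pos: [0.5849, -0.1898, 0.1477]
tool_rot: [0.004, 0.942, 0.336, 0.0]
contact_force: [0.6, -8.9, 0.8]
gripper_width: 0.194
grasp_force: 58.5
time: 13.95
tool_pos: [0.5855, -0.1894, 0.1477]
tool_rot: [0.004, 0.942, 0.335, 0.001]
contact_force: [5.0, -9.7, -0.6]
gripper_width: 0.199
grasp_force: 58.8
pin angle -51.19354710732921 0.09700817226240503
tower_mid [(array([268.5, 202.2,  17.6,  24.4]), 0.83)]
  ang 80.2245562043471 0.09195246094789991
fort_mid []
house_mid [(array([311.1, 177.9,  20.1,  16.2]), 0.55)]
  ang -14.16481195408819 0.07792119572318636
tree_mid [(array([294.1, 241. ,  15.5,  17.4]), 0.48)]
  ang 160.55720740769144 0.0876814510585264
```

```bash
python3 -m inch '[{"dx":0,"dy":0,"dz":0,"rx":0,"ry":0,"rz":0},{"dx":0,"dy":0,"dz":0,"rx":0,"ry":0,"rz":0},{"dx":0,"dy":0,"dz":0,"rx":0,"ry":0,"rz":0},{"dx":0,"dy":0,"dz":-0.03,"rx":0,"ry":0,"rz":0},{"dx":0,"dy":0,"dz":-0.09,"rx":0,"ry":0,"rz":0}]' 0.4
python3 -m inch '[{"dx":0,"dy":0,"dz":-0.03,"rx":0,"ry":0,"rz":0},{"dx":0,"dy":0,"dz":-0.03,"rx":0,"ry":0,"rz":0}]'
python3 -c "
from h import *
plan((.4985,-.3126,.25,-7.0))"
```

```text
time: 14.7
tool_pos: [0.5808, -0.1843, 0.2132]
tool_rot: [-0.004, 0.942, 0.335, -0.004]
contact_force: [0.7, -0.0, -0.0]
gripper_width: 0.702
grasp_force: 0.0
time: 14.9
tool_pos: [0.5861, -0.1868, 0.2483]
tool_rot: [0.003, 0.942, 0.335, 0.003]
contact_force: [0.4, -0.3, 0.3]
gripper_width: 0.702
grasp_force: 0.0
t 14.9 pos [ 0.5861 -0.1868  0.2483] yaw 39.2 w 0.702 F [ 0.4 -0.3  0.3]
(0.4985, -0.3126, 0.25, -7.0) d [-0.1843  0.0527 -0.0025] r [ 0.0042 -0.005   0.5375] rows>= 5.4
```

```bash
python3 -m inch '[{"dx":-0.184,"dy":0.053,"dz":-0.003,"rx":0,"ry":0,"rz":0.1},{"dx":-0.184,"dy":0.053,"dz":-0.003,"rx":0,"ry":0,"rz":0.2},{"dx":-0.184,"dy":0.053,"dz":-0.003,"rx":0,"ry":0,"rz":0.3},{"dx":-0.184,"dy":0.053,"dz":-0.003,"rx":0,"ry":0,"rz":0.4},{"dx":-0.184,"dy":0.053,"dz":-0.003,"rx":0,"ry":0,"rz":0.5}]' 1
python3 -m inch '[{"dx":0,"dy":0,"dz":0,"rx":0,"ry":0,"rz":0.0375},{"dx":0,"dy":0,"dz":0,"rx":0,"ry":0,"rz":0.0375},{"dx":0,"dy":0,"dz":0,"rx":0,"ry":0,"rz":0.0375}]'
python3 - <<'E'
from h import *
np.set_printoptions(precision=4,suppress=True)
plan((.4985,-.3126,.116,-7.0))
s=state();p=np.array(s['tool_pos']);c=optics.camera_info('wrist');w=save('wrist','w7');t=save('top','t7')
def rect(img):
    g=np.linspace(-.12,.12,241);C=np.array([.5248,-.1176]);mx=np.zeros((241,241),np.float32);my=mx.copy()
    for i,a in enumerate(g):
        for j,b in enumerate(g): pass
    c=optics.camera_info('top');A,B=np.meshgrid(C[0]+g,C[1]+g,indexing='ij')
    X=np.stack([A,B,np.full_like(A,.15)],-1)@np.array(c['R']).T+np.array(c['t'])
    return cv2.remap(img,(c['fx']*X[...,0]/X[...,2]+c['cx']).astype(np.float32),(c['fy']*X[...,1]/X[...,2]+c['cy']).astype(np.float32),1)
a=rect(cv2.imread('pics/top0.png'));b=rect(t[:,:,::-1].copy())
pa,pb=[cv2.warpPolar(x,(120,1440),(120,120),120,0)[:,25:70].astype(np.float32) for x in (a,b)]
best=[]
for k in range(0,1440,2):
    e=np.median(np.abs(np.roll(pa,k,0)-pb));best.append((e,k/4))
print(sorted(best)[:6])
# bar in wrist: bright grey pixels
im=w.astype(int);g=((im.max(2)-im.min(2)<22)&(im.mean(2)>120)).astype(np.uint8)
g[235:]=0
n,l,st,ce=cv2.connectedComponentsWithStats(g)
for i in range(1,n):
    if st[i,4]>150: print(st[i],ce[i])
print('tcp px',wrist_px(p,c))
E
```

```text
time: 15.4
tool_pos: [0.4948, -0.3129, 0.243]
tool_rot: [-0.001, 0.999, -0.038, -0.001]
contact_force: [0.7, 0.1, 0.1]
gripper_width: 1.002
grasp_force: 0.0
time: 15.7
tool_pos: [0.4961, -0.3114, 0.2435]
tool_rot: [-0.001, 0.998, -0.06, -0.001]
contact_force: [0.6, 0.8, -0.5]
gripper_width: 1.004
grasp_force: 0.0
t 15.7 pos [ 0.4961 -0.3114  0.2435] yaw -6.93 w 1.004 F [ 0.6  0.8 -0.5]
(0.4985, -0.3126, 0.116, -7.0) d [0.0034 0.0013 0.1593] r [-0.0006  0.0009  0.0009] rows>= 2.5
[(np.float32(7.0), 309.0), (np.float32(7.0), 309.5), (np.float32(7.0), 310.0), (np.float32(7.0), 310.5), (np.float32(7.0), 311.0), (np.float32(7.0), 311.5)]
[ 80 105  18  22 305] [ 88.5541 115.7148]
[ 187  112   83  123 3297] [242.8435 166.252 ]
[ 57 162  30  36 816] [ 71.4412 179.8211]
tcp px (np.float64(260.84283075662023), np.float64(222.66610989847578))
```

```bash
python3 - <<'E'
from h import *
np.set_printoptions(precision=4,suppress=True)
c=optics.camera_info('top')
def rect(img,z):
    g=np.linspace(-.12,.12,481);A,B=np.meshgrid(.5248+g,-.1176+g,indexing='ij')
    X=np.stack([A,B,np.full_like(A,z)],-1)@np.array(c['R']).T+np.array(c['t'])
    return cv2.remap(img,(c['fx']*X[...,0]/X[...,2]+c['cx']).astype(np.float32),(c['fy']*X[...,1]/X[...,2]+c['cy']).astype(np.float32),1)
a,b=[rect(cv2.imread(f'pics/{n}.png'),.148) for n in ('top0','t7')]
for r0,r1 in [(40,100),(50,130),(60,90)]:
    pa,pb=[cv2.GaussianBlur(cv2.warpPolar(x,(240,1440),(240,240),240,0)[:,r0:r1],(0,0),2).astype(np.float32) for x in (a,b)]
    e=np.array([np.mean(np.minimum(np.abs(np.roll(pa,k,0)-pb),40)) for k in range(-260,-120)]);k=e.argmin();print(r0,r1,'rot ccw',-(k-260)/4,e[max(0,k-12):k+13:4].round(2))
w=cv2.imread('pics/w7.png').astype(int);g=(w.max(2)-w.min(2)<22)&(w.mean(2)>120)
cw=optics.camera_info('wrist');P=np.array(state()['tool_pos'])
M=Rn.from_euler('z',-6.95,degrees=True).as_matrix()[:2,:2]
for r in [130,150,170,190,210,225]:
    x=np.nonzero(g[r,180:275])[0]+180; x=x[x>=x.max()-40] if len(x) else x
    if len(x):
        o=[]
        for u in (x.min(),x.max()+1):
            d=(wrist_at(u,r,.15,cw)-P)[:2]; o.append((round(d@M[:,0],4),round(-d@M[:,1],4)))
        print(r,x.min(),x.max(),len(x),o)
E
```

```text
40 100 rot ccw 48.0 [9.02 8.89 8.8  8.78 8.82 8.93 9.11]
50 130 rot ccw 47.5 [12.28 12.06 11.89 11.82 11.85 11.96 12.11]
60 90 rot ccw 47.5 [8.86 8.69 8.59 8.56 8.61 8.75 8.96]
130 254 268 15 [(np.float64(0.049), np.float64(-0.006)), (np.float64(0.049), np.float64(0.0076))]
150 253 268 16 [(np.float64(0.0305), np.float64(-0.007)), (np.float64(0.0305), np.float64(0.0077))]
170 254 268 15 [(np.float64(0.0117), np.float64(-0.0062)), (np.float64(0.0117), np.float64(0.0078))]
190 254 267 14 [(np.float64(-0.0078), np.float64(-0.0063)), (np.float64(-0.0078), np.float64(0.007))]
210 254 267 14 [(np.float64(-0.0282), np.float64(-0.0064)), (np.float64(-0.0282), np.float64(0.0072))]
225 253 267 15 [(np.float64(-0.0442), np.float64(-0.0075)), (np.float64(-0.0442), np.float64(0.0073))]
```

Wheel turn measured from the images is 47.5–48° against 47.8° needed, so the slot is in line. The bar is centred between the pads. The drum wall is close, so I'll half-open, descend and grip.

```bash
python3 -m inch '[{"dx":0.003,"dy":0.001,"dz":0,"rx":0,"ry":0,"rz":0},{"dx":0.003,"dy":0.001,"dz":0,"rx":0,"ry":0,"rz":0},{"dx":0.003,"dy":0.001,"dz":0,"rx":0,"ry":0,"rz":0}]' 0 && python3 -m inch '[{"dx":0,"dy":0,"dz":0.05,"rx":0,"ry":0,"rz":0},{"dx":0,"dy":0,"dz":0.1,"rx":0,"ry":0,"rz":0},{"dx":0,"dy":0,"dz":0.15,"rx":0,"ry":0,"rz":0},{"dx":0,"dy":0,"dz":0.18,"rx":0,"ry":0,"rz":0},{"dx":0,"dy":0,"dz":0.18,"rx":0,"ry":0,"rz":0}]' && python3 -m inch '[{"dx":0,"dy":0,"dz":0,"rx":0,"ry":0,"rz":0},{"dx":0,"dy":0,"dz":0,"rx":0,"ry":0,"rz":0},{"dx":0,"dy":0,"dz":0,"rx":0,"ry":0,"rz":0},{"dx":0,"dy":0,"dz":0,"rx":0,"ry":0,"rz":0}]' -1
python3 - <<'E'
from h import *
s=state();q=s['tool_rot'];R=Rn.from_quat([q[1],q[2],q[3],q[0]]).as_matrix();e=np.array([np.cos(1.4453),np.sin(1.4453)])
for th in np.arange(.05,.56,.05):
    y=-.32*np.cos(th)+.062*np.sin(th)+.32;z=.062*np.cos(th)+.32*np.sin(th)-.062
    print(round(th,2),np.round(R.T@np.array([*(y*e),z])/.8,4))
E
```

```text
time: 16.1
tool_pos: [0.4988, -0.3129, 0.2445]
tool_rot: [-0.0, 0.998, -0.061, -0.0]
contact_force: [0.6, 0.4, -0.8]
gripper_width: 0.517
grasp_force: 0.0
time: 16.6
tool_pos: [0.4959, -0.3106, 0.0954]
tool_rot: [-0.003, 0.998, -0.061, -0.004]
contact_force: [-1.3, -0.5, -0.7]
gripper_width: 0.5
grasp_force: 0.0
time: 17.0
tool_pos: [0.5001, -0.3123, 0.1031]
tool_rot: [-0.0, 0.998, -0.061, 0.002]
contact_force: [-0.5, 5.6, 1.1]
gripper_width: 0.163
grasp_force: 58.5
0.05 [ 0.0001 -0.0044 -0.0199]
0.1 [ 0.0001 -0.0098 -0.0395]
0.15 [ 0.0002 -0.0161 -0.0589]
0.2 [ 0.0003 -0.0235 -0.0779]
0.25 [ 0.0004 -0.0317 -0.0965]
0.3 [ 0.0005 -0.0409 -0.1147]
0.35 [ 0.0005 -0.051  -0.1324]
0.4 [ 0.0006 -0.0619 -0.1496]
0.45 [ 0.0007 -0.0737 -0.1662]
0.5 [ 0.0008 -0.0863 -0.1822]
0.55 [ 0.0009 -0.0997 -0.1975]
```

```bash
python3 -m inch '[{"dx":0,"dy":-0.0044,"dz":-0.02,"rx":0,"ry":0,"rz":0},{"dx":0,"dy":-0.0098,"dz":-0.0395,"rx":0,"ry":0,"rz":0},{"dx":0,"dy":-0.016,"dz":-0.059,"rx":0,"ry":0,"rz":0},{"dx":0,"dy":-0.0235,"dz":-0.078,"rx":0,"ry":0,"rz":0},{"dx":0,"dy":-0.0317,"dz":-0.0965,"rx":0,"ry":0,"rz":0}]' -1 && python3 -m inch '[{"dx":0,"dy":-0.0045,"dz":-0.009,"rx":0,"ry":0,"rz":0},{"dx":0,"dy":-0.0092,"dz":-0.018,"rx":0,"ry":0,"rz":0},{"dx":0,"dy":-0.0142,"dz":-0.027,"rx":0,"ry":0,"rz":0},{"dx":0,"dy":-0.0193,"dz":-0.036,"rx":0,"ry":0,"rz":0},{"dx":0,"dy":-0.0247,"dz":-0.0445,"rx":0,"ry":0,"rz":0}]' -1
python3 - <<'E'
from h import *
print(state()['contact_force'])
save('scene','s8');save('top','t8')
for cam in ('top','scene'):
  for n in ['tower_mid','caddy_grip']:
    print(cam,n,[(np.round(x['bbox'],1),round(x['confidence'],2)) for x in nets.boxes_of(cam,n)[:2]])
  for r in (.09,.2,.23): 
    e=np.array([np.cos(1.4453),np.sin(1.4453)]);print(r,np.round(proj(cam,[*(np.array([.5248,-.1176])+r*e),.13 if r<.1 else .05])))
E
```

```text
time: 17.5
tool_pos: [0.5031, -0.2887, 0.1791]
tool_rot: [0.002, 0.998, -0.061, 0.002]
contact_force: [5.9, -1.6, -9.4]
gripper_width: 0.162
grasp_force: 58.3
time: 18.0
tool_pos: [0.5055, -0.2703, 0.2148]
tool_rot: [0.003, 0.998, -0.061, 0.002]
contact_force: [5.9, -5.0, -7.8]
gripper_width: 0.164
grasp_force: 58.4
[ 5.87865963 -4.975534   -7.75559936]
top tower_mid [(array([263.1, 199.2,  21.9,  22.2]), 0.8)]
top caddy_grip [(array([199.9, 203. ,  86.1,  57. ]), 0.7)]
0.09 [269. 205.]
0.2 [228. 203.]
0.23 [217. 202.]
scene tower_mid [(array([243.8, 168.8,  26.1,  21.5]), 0.71), (array([199.6, 184.1, 159.8, 112.3]), 0.61)]
scene caddy_grip [(array([304. , 176.4,  80.7,  73.2]), 0.91)]
0.09 [232. 178.]
0.2 [269. 181.]
0.23 [279. 178.]
```

```bash
python3 -m inch '[{"dx":0,"dy":-0.0055,"dz":-0.0086,"rx":0,"ry":0,"rz":0},{"dx":0,"dy":-0.0114,"dz":-0.017,"rx":0,"ry":0,"rz":0},{"dx":0,"dy":-0.0173,"dz":-0.0252,"rx":0,"ry":0,"rz":0},{"dx":0,"dy":-0.0235,"dz":-0.0332,"rx":0,"ry":0,"rz":0},{"dx":0,"dy":-0.03,"dz":-0.041,"rx":0,"ry":0,"rz":0}]' -1 && python3 -m inch '[{"dx":0,"dy":0,"dz":0,"rx":0,"ry":0,"rz":0},{"dx":0,"dy":0,"dz":0,"rx":0,"ry":0,"rz":0},{"dx":0,"dy":0,"dz":0,"rx":0,"ry":0,"rz":0},{"dx":0,"dy":0,"dz":0,"rx":0,"ry":0,"rz":0},{"dx":0,"dy":0,"dz":0,"rx":0,"ry":0,"rz":0}]' -1
python3 - <<'E'
from h import *
save('scene','s9');save('top','t9')
for cam in ('top','scene'):
  for n in ['tower_mid','caddy_grip','fort_mid','house_mid','tree_mid']:
    print(cam,n,[(np.round(x['bbox'],1),round(x['confidence'],2)) for x in nets.boxes_of(cam,n)[:2]])
E
```

```text
time: 18.8
tool_pos: [0.5086, -0.2475, 0.2485]
tool_rot: [0.004, 0.998, -0.062, 0.003]
contact_force: [5.5, -8.7, -1.5]
gripper_width: 0.161
grasp_force: 58.4
time: 19.3
tool_pos: [0.5086, -0.2473, 0.2487]
tool_rot: [0.004, 0.998, -0.062, 0.003]
contact_force: [5.0, -7.1, -1.7]
gripper_width: 0.165
grasp_force: 59.0
top tower_mid [(array([229.6, 198.1,  26.4,  21.7]), 0.55)]
top caddy_grip []
top fort_mid [(array([314.4, 212.1,  32.1,  16.5]), 0.89), (array([297.9, 206.2, 147.5, 122.9]), 0.39)]
top house_mid [(array([294.2, 171.4,  26.3,  17.2]), 0.63)]
top tree_mid [(array([288.3, 239.3,  19.8,  18.6]), 0.72)]
scene tower_mid [(array([269.2, 170.2,  26.2,  24.8]), 0.92), (array([229.9, 199.9,  26.9,  29.3]), 0.49)]
scene caddy_grip [(array([304.4, 176.3,  81. ,  70.6]), 0.77)]
scene fort_mid [(array([188.2, 170. ,  27.8,  23.4]), 0.73)]
scene house_mid [(array([229.4, 201.9,  28.1,  30.4]), 0.86)]
scene tree_mid [(array([201.8, 145.7,  21.4,  18.7]), 0.78)]
```

```bash
cat >> h.py <<'E'
def tri(a,b):
    (o1,d1),(o2,d2)=ray('top',*a),ray('scene',*b)
    s=np.linalg.lstsq(np.c_[d1,-d2],o2-o1,rcond=None)[0];P,Q=o1+s[0]*d1,o2+s[1]*d2
    w=(P+Q)/2;d=w[:2]-[.5248,-.1176];e=np.array([np.cos(1.4453),np.sin(1.4453)])
    return np.round(w,3),'gap',np.round(np.linalg.norm(P-Q),3),'lat',round(d@[e[1],-e[0]],3),'out',round(d@e,3)
E
python3 - <<'E'
from h import *
for n in range(2):
    save('top','tt');save('scene','ss')
    A=nets.boxes_of('top','tower_mid')[0]['bbox'];B=nets.boxes_of('scene','tower_mid')[0]['bbox'];print(A,B,tri(A[:2],B[:2]),state()['time'])
E
```

```text
[214.1, 199.0, 24.7, 20.4] [285.1, 182.3, 25.5, 23.7] (array([0.566, 0.122, 0.033]), 'gap', np.float64(0.005), 'lat', np.float64(0.011), 'out', np.float64(0.243)) 20.1
[214.4, 197.9, 19.6, 20.1] [287.6, 182.4, 30.9, 27.3] (array([0.57 , 0.123, 0.037]), 'gap', np.float64(0.011), 'lat', np.float64(0.015), 'out', np.float64(0.245)) 20.3
```

The tower is in the caddy (z≈0.035, 244 mm out). I'll let the carousel back down by the reverse path and release.

```bash
python3 -m inch '[{"dx":0,"dy":0.0126,"dz":0.016,"rx":0,"ry":0,"rz":0},{"dx":0,"dy":0.0244,"dz":0.0326,"rx":0,"ry":0,"rz":0},{"dx":0,"dy":0.0353,"dz":0.0498,"rx":0,"ry":0,"rz":0},{"dx":0,"dy":0.0454,"dz":0.0675,"rx":0,"ry":0,"rz":0},{"dx":0,"dy":0.0546,"dz":0.0855,"rx":0,"ry":0,"rz":0}]' -1 && python3 -m inch '[{"dx":0,"dy":0.0082,"dz":0.0186,"rx":0,"ry":0,"rz":0},{"dx":0,"dy":0.0156,"dz":0.0376,"rx":0,"ry":0,"rz":0},{"dx":0,"dy":0.0219,"dz":0.057,"rx":0,"ry":0,"rz":0},{"dx":0,"dy":0.0273,"dz":0.0766,"rx":0,"ry":0,"rz":0},{"dx":0,"dy":0.0317,"dz":0.095,"rx":0,"ry":0,"rz":0}]' -1 && python3 -m inch '[{"dx":0,"dy":0,"dz":0,"rx":0,"ry":0,"rz":0},{"dx":0,"dy":0,"dz":0,"rx":0,"ry":0,"rz":0},{"dx":0,"dy":0,"dz":0,"rx":0,"ry":0,"rz":0}]' -1
```

```text
time: 20.8
tool_pos: [0.5031, -0.2893, 0.1778]
tool_rot: [0.001, 0.998, -0.062, 0.002]
contact_force: [6.7, -2.6, -3.5]
gripper_width: 0.164
grasp_force: 61.5
time: 21.3
tool_pos: [0.5, -0.3123, 0.1053]
tool_rot: [-0.002, 0.998, -0.062, 0.001]
contact_force: [-17.8, 26.7, 70.5]
gripper_width: 0.159
grasp_force: 68.7
time: 21.6
tool_pos: [0.4999, -0.3122, 0.1057]
tool_rot: [-0.001, 0.998, -0.061, 0.001]
contact_force: [-3.3, 7.8, 14.4]
gripper_width: 0.158
grasp_force: 62.7
```

```bash
python3 -m inch '[{"dx":0,"dy":0,"dz":0,"rx":0,"ry":0,"rz":0},{"dx":0,"dy":0,"dz":0,"rx":0,"ry":0,"rz":0},{"dx":0,"dy":0,"dz":0,"rx":0,"ry":0,"rz":0},{"dx":0,"dy":0,"dz":0,"rx":0,"ry":0,"rz":0}]' 0 && python3 -m inch '[{"dx":0,"dy":0,"dz":-0.03,"rx":0,"ry":0,"rz":0},{"dx":0,"dy":0,"dz":-0.08,"rx":0,"ry":0,"rz":0},{"dx":0,"dy":0,"dz":-0.14,"rx":0,"ry":0,"rz":0},{"dx":0,"dy":0,"dz":-0.18,"rx":0,"ry":0,"rz":0},{"dx":0,"dy":0,"dz":-0.18,"rx":0,"ry":0,"rz":0}]' && python3 -m inch '[{"dx":-0.01,"dy":0.15,"dz":0,"rx":0,"ry":0,"rz":0},{"dx":-0.01,"dy":0.15,"dz":0,"rx":0,"ry":0,"rz":0},{"dx":-0.01,"dy":0.15,"dz":0,"rx":0,"ry":0,"rz":0},{"dx":-0.01,"dy":0.15,"dz":0,"rx":0,"ry":0,"rz":0}]'
python3 - <<'E'
from h import *
save('top','t10');save('scene','s10')
for n in ['tower_mid','fort_mid','house_mid','tree_mid','glue','brush_pot','cork_block','caddy_grip','tip_bar']:
    A=nets.boxes_of('top',n);B=nets.boxes_of('scene',n)
    print(n,A and np.round(A[0]['bbox']),B and np.round(B[0]['bbox']),A and B and tri(A[0]['bbox'][:2],B[0]['bbox'][:2]))
a=cv2.imread('pics/top0.png').astype(int);b=cv2.imread('pics/t10.png').astype(int)
# drum ring, chute & bar unchanged? mean abs diff in boxes
for n,(u0,u1,v0,v1) in dict(bar=(376,392,188,246),chuteedges=(224,250,180,222),glue=(115,152,135,168),cork=(258,312,85,142),pot=(368,408,265,300)).items():
    print(n,np.abs(a[v0:v1,u0:u1]-b[v0:v1,u0:u1]).mean().round(1))
print(state()['time'],state()['tool_pos'],state()['contact_force'])
E
```

```text
time: 22.0
tool_pos: [0.4982, -0.3128, 0.1011]
tool_rot: [-0.0, 0.998, -0.061, -0.001]
contact_force: [1.1, -0.0, -0.5]
gripper_width: 0.501
grasp_force: 0.0
time: 22.5
tool_pos: [0.501, -0.3149, 0.2529]
tool_rot: [0.003, 0.998, -0.061, 0.005]
contact_force: [-0.1, -0.3, 0.8]
gripper_width: 0.503
grasp_force: 0.0
time: 22.9
tool_pos: [0.4747, -0.4329, 0.2437]
tool_rot: [-0.001, 0.998, -0.063, -0.001]
contact_force: [0.0, 0.1, -0.7]
gripper_width: 0.502
grasp_force: 0.0
tower_mid [215. 197.  26.  18.] [286. 183.  25.  24.] (array([0.572, 0.119, 0.038]), 'gap', np.float64(0.008), 'lat', np.float64(0.017), 'out', np.float64(0.241))
fort_mid [328. 216.  19.  16.] [176. 194.  26.  30.] (array([ 0.507, -0.175,  0.133]), 'gap', np.float64(0.008), 'lat', np.float64(-0.011), 'out', np.float64(-0.059))
house_mid [303. 177.  21.  21.] [219. 217.  25.  32.] (array([ 0.611, -0.113,  0.121]), 'gap', np.float64(0.013), 'lat', np.float64(0.085), 'out', np.float64(0.015))
tree_mid [296. 240.  16.  19.] [195. 163.  22.  20.] (array([ 0.446, -0.092,  0.134]), 'gap', np.float64(0.009), 'lat', np.float64
[... 288 characters left out ...]
np.float64(0.01), 'lat', np.float64(-0.166), 'out', np.float64(-0.245))
cork_block [283. 116.  46.  49.] [270. 290.  61.  54.] (array([ 0.803, -0.078,  0.016]), 'gap', np.float64(0.002), 'lat', np.float64(0.271), 'out', np.float64(0.074))
caddy_grip [199. 202.  85.  59.] [302. 177.  86.  66.] (array([0.564, 0.173, 0.019]), 'gap', np.float64(0.021), 'lat', np.float64(0.002), 'out', np.float64(0.294))
tip_bar [306. 208. 162. 114.] [199. 195. 163. 114.] (array([ 0.528, -0.122,  0.114]), 'gap', np.float64(0.005), 'lat', np.float64(0.003), 'out', np.float64(-0.004))
bar 26.8
chuteedges 15.9
glue 2.4
cork 2.3
pot 24.8
23.9 [ 0.47607999 -0.43101938  0.24567325] [ 0.59786634 -0.15678441 -0.39283919]
```

```bash
python3 - <<'E'
from h import *
for n in ('top0','t10'):
    a=cv2.imread(f'pics/{n}.png').astype(int);g=(a.max(2)-a.min(2)<40)&(a.mean(2)>110)
    print(n,[ (r,(np.nonzero(g[r,370:400])[0]+370).tolist()) for r in (200,215,230)])
print(ticket.job_done())
E
```

```text
top0 [(200, [382, 383, 384, 385, 386, 387]), (215, [381, 382, 383, 384, 385, 386]), (230, [380, 381, 382, 383, 384, 385])]
t10 [(200, [382, 383, 384, 385, 386, 387]), (215, [381, 382, 383, 384, 385, 386]), (230, [381, 382, 383, 384, 385])]
the job is handed in; nothing more can be done
None
```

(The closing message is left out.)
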